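# Close the garlic crock with its inner lid and keep the wooden outer lid in hand

### The job

I want to oil the wooden lid of the garlic crock while the garlic stays shut in. The two nested lids stand on the worktop: pick both up together by the wooden handle, lower them onto the crock so that the ears of the steel inner lid drop into the notches of the rim and it sits fully home, then give the wooden lid a quarter turn to unhook it and lift it off alone, leaving the inner lid undisturbed in the crock. Finish with the wooden lid still gripped, level and well clear above the crock, and leave the crock and the other things on the worktop where they stand.

Things in the scene. Friction and masses are not known exactly. Their poses are not given: they have to be found in the camera images.
- crock_mouth (a point): White stoneware crock, 1.6 kg, loose, 100 mm across, 110 mm tall, garlic bulb inside. The point is the centre of its mouth, level with the rim top; z is up. Mouth 88 mm wide; the 6 mm thick rim has two notches, 19 mm wide and 9 mm deep, at the crock's own +x and -x.
- inner_lid_flange (a point): Pressed-steel inner lid: centre of the underside of its flange (96 mm across, 3 mm thick), 22 mm above its foot; z is up. Two ears, 14 mm wide (9 mm at the lower edge), reach 7.5 mm below the flange and out to 62 mm from the centre along its own +x and -x. Home in the crock, this point is at crock_mouth (flange on rim) with the ears in the notches.
- outer_lid_handle (a point): Dark wooden outer lid, 0.16 kg: centre of its bridge handle's bar, 33 mm above the disc's underside; z is up. The bar lies along the lid's own x: 64 mm long, 14 mm wide (grip it across, along y), 18 mm high, 16 mm of clear space under it. Nested, handle in line with the ears, this point is 36 mm above inner_lid_flange.
- crock: The crock itself; origin at the centre of its foot, 110 mm below crock_mouth, same axes.
- inner_lid: The inner lid, 0.18 kg: under the flange a hollow plug 83 mm across (74 mm at its foot), 22 mm deep; origin at the centre of its foot. A T-bar stands in its hollow, the bar 26 mm long, 6 mm wide, along its own y. It starts on the worktop, nested under the outer lid. Ears in the notches keep it from turning in the crock.
- outer_lid: Outer lid, disc 101x8 mm, origin at the centre of its underside. Brackets below hook under the inner lid's T-bar: lifted, it rises 5 mm, then the inner hangs from it, held in line. With the inner home and the disc down on its flange, a quarter turn either way (within 15 degrees), handle across the ears, lets the bar out through the brackets' slot and it lifts off.
- mug: Two-tone mug, bystander, 82x114x97 mm, origin at its foot.
- honey_jar: Preserve jar with a metal lid, bystander, 68 mm across, 95 mm tall, origin at its foot.
- lemon: Lemon, bystander, 78x55x56 mm, origin on its underside.
- onion: Onion, bystander, 82x83x94 mm, origin on its underside.
- salt: Salt shaker, bystander, 44 mm across, 90 mm tall, origin at its foot.
- teaspoon: Teaspoon lying flat, bystander, 139x30x10 mm, origin at its middle.

How it is judged:
On the way, in this order (a step that is already met when the one before it is completed fails the run):
1. both lids are lifted off the worktop together, the inner lid hanging hooked in the outer (height (world z) of inner_lid above 0.03 m and distance between outer_lid and inner_lid_flange below 0.014 m and angle between the x axis of inner_lid and the x axis of outer_lid, either way round below 0.3 rad), for 0.2 s.
2. the inner lid is home in the crock, ears in the notches, with the outer lid still hooked over it (z of inner_lid_flange in the frame of crock_mouth below 0.003 m and horizontal distance between inner_lid_flange and crock_mouth below 0.005 m and angle between the x axis of inner_lid and the x axis of crock, either way round below 0.12 rad and angle between the x axis of inner_lid and the x axis of outer_lid, either way round below 0.5 rad and distance between outer_lid and inner_lid_flange below 0.014 m), for 0.1 s.
3. the outer lid is turned across the ears while the inner lid stays home (z of inner_lid_flange in the frame of crock_mouth below 0.003 m and angle between the x axis of inner_lid and the x axis of outer_lid, either way round above 1 rad and distance between outer_lid and inner_lid_flange below 0.014 m), for 0.1 s.
At the end, for the whole second after the job is handed in: The fingers alone hold the wooden lid, still, level within 20 degrees, its underside over 50 mm above the rim and within 100 mm of the crock's axis; the inner lid lies home in the standing crock: flange within 3 mm of the rim, centred within 5 mm, ears in the notches, touched by nothing else (contact force between the fingers and outer_lid above 1 N and z of outer_lid in the frame of crock_mouth above 0.05 m and horizontal distance between outer_lid and crock_mouth below 0.1 m and contact force between each of outer_lid, the arm and inner_lid below 0.05 N and contact force between each of outer_lid, the arm and crock below 0.05 N and angle between outer_lid's own z axis and vertical below 0.35 rad and linear speed of outer_lid below 0.03 m/s and z of inner_lid_flange in the frame of crock_mouth between -0.003 and 0.003 m and horizontal distance between inner_lid_flange and crock_mouth below 0.005 m and angle between the x axis of inner_lid and the x axis of crock, either way round below 0.12 rad and angle between each of inner_lid, crock's own z axis and vertical below 0.05 rad and height (world z) of crock_mouth below 0.115 m); the arm keeps its last pose, push and grip.
It fails at once if the inner lid is off its seat in the crock once the outer lid is turned out of line with it (unhooked elsewhere, dropped, or dragged up again) (angle between the x axis of inner_lid and the x axis of outer_lid, either way round above 0.7 rad and z of inner_lid_flange in the frame of crock_mouth above 0.006 m).
It fails at once if the inner lid is dragged up or dropped with the outer lid lifted away from it (distance between outer_lid and inner_lid_flange above 0.03 m and (z of inner_lid_flange in the frame of crock_mouth above 0.006 m or z of inner_lid_flange in the frame of crock_mouth below -0.02 m)).
It fails at once if the crock is pushed more than 30 mm or tipped (distance of crock from where it was at the start of the episode above 0.03 m or angle between crock's own z axis and vertical above 0.2 rad).
It fails at once if a bystander is moved more than 30 mm (distance of any of mug, honey_jar, lemon, onion, salt, teaspoon from where it was at the start of the episode above 0.03 m).
It also fails if it takes over 53 s, if anything falls off the work surface, if the arm or the gripper's body presses on something with over 40 N, if the wrist force passes 120 N, or if a joint passes its speed limit or range.

### The arm

A 6-joint arm with a two-finger parallel gripper is mounted at the origin on a cart in front of the work surface, level with it; the furniture and walls round the work are solid. World frame = base frame: x ahead of the robot, y to its left, z up, the work surface at z = 0. Lengths are in m, angles in rad, forces in N, time in s.
With the tool pointing down it reaches from about 0.425 to 0.95 m from the base axis. Payload 3.5 kg.
Tool frame: the origin (TCP) lies on the centre line of the jaws, within the pads' length; the fingertips stand 8 mm ahead of it and the grasp point (between the pads) lies 11 mm behind it; z points along the fingers, y is the line along which they close (so a half turn about z gives the same grasp; the last joint's range is limited). The gripper opens to 85 mm and grips with 20 to 120 N. Pads are 22 mm wide; open, the fingers measure 114 mm over their backs; the gripper's body (76 mm by 85 mm) begins 54 mm behind the grasp point. The pads swing forward as they close: fully open they stand 13 mm farther back than shut.
Start: joints at [1.017, 0.286, 1.577, -0, 1.279, -0.15], TCP at [0.265, 0.621, 0.239] pointing down, gripper open.
Joint ranges: [-2.77, 2.77], [-0.9, 2.22], [0.21, 2.48], [-1.53, 4.67], [0.24, 2.81], [-2.84, 2.84]. Speed limits (rad/s): [2.79, 2.79, 3.14, 3.14, 3.14, 3.14].

### API

Orientations are given as a unit quaternion [x, y, z, w].
In Python, from plant import ctrl gives the robot as it stands. The module is installed in compiled form; this text tells all that it offers.
- The arm moves only by the tool send_rows, never from a script. Its argument "steps" is a list of rows, each a list of 5 numbers: the shift along the tool's x, y, z in m, then the turn about the tool's z in degrees, then the opening, from -1 (shut) to 1 (fully open). A call has 1 to 12 rows; each row is the pose to reach, as a shift and turn from the pose commanded when the call began, along the tool's axes at that moment; what a row does not reach only later rows make up. A row lasts 1/10 s, in which the tool goes at most 50 mm and 8.59 degrees, less where a joint would pass 70% of its speed; a pose out of reach is approached as far as the arm can. A call with a gripper value outside its range is refused whole. The fingers move at their own pace and stop on an object; "squeeze" is the grip in N (left out, the last holds). Time passes only in rows, so rows that repeat a pose let the fingers close. It gives the time, the measured TCP pose, the force, the opening and the grip force at its end, in the units of the state.
- ctrl.get_state(): the state, without advancing time (a new reading comes with each control period).
- ctrl.read_camera(name): name is "scene" or "top" or "wrist"; returns the picture (420x560x3 uint8, red, green, blue); there is no depth.
- ctrl.calibration(name): a dict with "intrinsics" (3x3 intrinsics, pixels), "k1" (the pictures are not rectified: a ray, as slopes to the right and down, at radius r is drawn at 1 + k1 r^2 times it, then the intrinsics apply), "extrinsics" (4x4, takes a point from world to camera coordinates); the wrist camera has in their place "tool_from_camera" (4x4, takes a point from camera to tool coordinates, whose origin is the TCP and whose axes are the flange's). Camera axes: x right, y up, looking along -z (the intrinsics and any distortion apply to the point x, -y, -z); pixel columns grow to the right and rows downward; lengths in m; the calibration is good to about 2 mm. A picture is of the moment at which its call begins: read the wrist's pose just before it. calibration takes no time and is no camera call.
- ctrl.sign_off(): hands the job in; it is judged then, once.
The state is a dict: "time": time; "qpos": joint angles; "dq": joint speeds; "joint_efforts": joint torques, N m; "eef_pos": TCP position; "tcp_rot": TCP orientation; "contact_force": force on the tool from outside, world axes, zero at the start; "wrist_torque": the same for the moment, N m; "opening": opening from 0.0 (shut) to 1.0 (fully open); "finger_force": force on a finger pad.
Only numpy, scipy, OpenCV 4.12 (cv2) and the standard library are available. Lean on these libraries where they do the work, as an engineer would, in place of code of your own. Each camera call takes 0.05 s, during which the arm holds its last target. There are 200 camera calls.

## Working session

There is one attempt and no reset: what is moved stays moved. The work goes in short steps, Python scripts to look and compute and a tool call to move; the robot and the scene stay as the last step left them, time stands still between calls to the robot, and variables do not carry over. Pictures are saved under pics/ and viewed, at most 10 in all, crops included, and the job is handed in when it is done.

Besides the shell and the picture viewer there is one more tool, called after "Request:" by a JSON object that holds its "fn" and its "kwargs". send_rows: Moves the arm, as the interface text tells. Its arguments: {"type":"object","properties":{"steps":{"type":"array","items":{"type":"array","items":{"type":"number"}}},"squeeze":{"type":"number"}},"required":["steps"]}

```bash
mkdir -p pics; cat > h.py <<'E'
import numpy as np, cv2
from plant import ctrl
from scipy.spatial.transform import Rotation as R
def snap(n,f):
    im=ctrl.read_camera(n); cv2.imwrite('pics/'+f,im[:,:,::-1]); return im
def ext(n,st=None):
    c=ctrl.calibration(n)
    if n!='wrist': return c,np.array(c['extrinsics'])
    st=st or ctrl.get_state(); T=np.eye(4); T[:3,:3]=R.from_quat(st['tcp_rot']).as_matrix(); T[:3,3]=st['eef_pos']
    return c,np.linalg.inv(T@np.array(c['tool_from_camera']))
def K(c):
    return np.array(c['intrinsics'],float),np.array([c['k1'],0,0,0],float)
def ray(n,uv,z,st=None):
    c,E=ext(n,st); k,d=K(c)
    p=cv2.undistortPointsIter(np.array(uv,float).reshape(-1,1,2),k,d,None,None,(3,50,1e-10)).reshape(-1,2)
    v=np.c_[p[:,0],-p[:,1],-np.ones(len(p))]@E[:3,:3]; o=-E[:3,:3].T@E[:3,3]
    return o+v*((z-o[2])/v[:,2])[:,None]
def proj(n,P,st=None):
    c,E=ext(n,st); k,d=K(c); q=np.atleast_2d(P)@E[:3,:3].T+E[:3,3]
    return cv2.projectPoints(q*[1,-1,-1],np.zeros(3),np.zeros(3),k,d)[0].reshape(-1,2)
E
python3 - <<'E'
from h import *
s=ctrl.get_state(); print({k:np.round(v,3) for k,v in s.items()})
snap('top','t0.png');snap('scene','s0.png');snap('wrist','w0.png')
for n in('top','scene'):
    c,E=ext(n); print(n,c['k1'],np.round(-E[:3,:3].T@E[:3,3],3),np.round(c['intrinsics'],1).tolist())
c=ctrl.calibration('wrist');print(c)
E
```

```text
{'time': np.float64(0.0), 'qpos': array([ 1.017,  0.287,  1.578,  0.   ,  1.279, -0.15 ]), 'dq': array([-0.   ,  0.001,  0.   , -0.001, -0.003, -0.   ]), 'joint_efforts': array([-1.0000e-03, -4.0598e+01, -2.9262e+01, -0.0000e+00,  6.0000e-03,
        0.0000e+00]), 'eef_pos': array([0.265, 0.62 , 0.238]), 'tcp_rot': array([ 0.201,  0.98 , -0.001, -0.   ]), 'contact_force': array([ 1.078, -0.054,  0.556]), 'wrist_torque': array([-0.054, -0.021,  0.033]), 'finger_force': np.float64(0.0), 'opening': np.float64(0.999)}
top -0.16256717586244132 [ 0.426 -0.035  1.065] [[465.4, 0.0, 285.1], [0.0, 465.4, 208.2], [0.0, 0.0, 1.0]]
scene 0.04506774444178461 [-0.023  0.619  0.536] [[428.4, 0.0, 271.2], [0.0, 428.4, 214.0], [0.0, 0.0, 1.0]]
{'intrinsics': array([[345.02138437,   0.        , 282.09859856],
       [  0.        , 345.02138437, 204.72022176],
       [  0.        ,   0.        ,   1.        ]]), 'k1': -0.010647369011485164, 'tool_from_camera': array([[ 1.18010613e-04,  9.57711388e-01,  2.87730575e-01,
         7.32967816e-02],
       [ 9.99999481e-01,  1.78066737e-04, -1.00283779e-03,
        -7.20442818e-04],
       [-1.01166442e-03,  2.87730544e-01, -9.57710870e-01,
        -1.33272362e-01],
       [ 0.00000000e+00,  0.00000000e+00,  0.00000000e+00,
         1.00000000e+00]])}
```

View pics/t0.png

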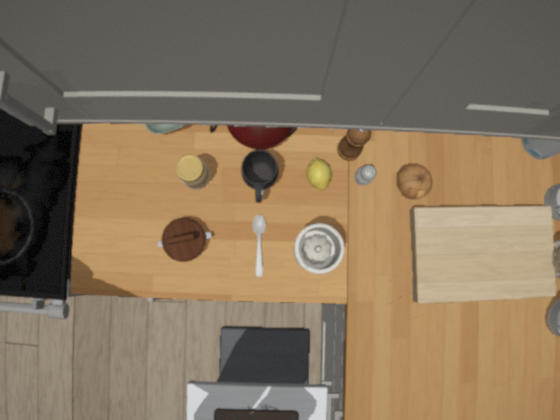

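View pics/s0.png

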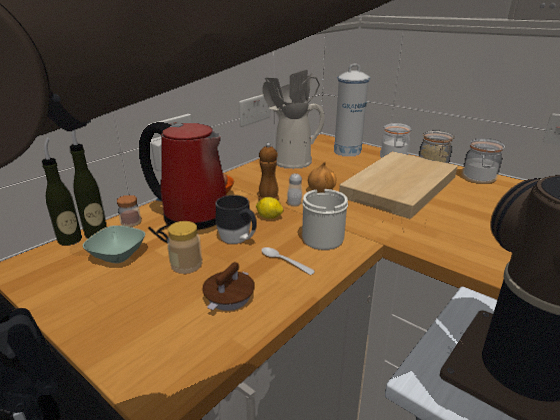

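The top view shows the lids at about (184,240), with ear tips at (159,243) and (212,235). The crock is at (320,248). In the scene view the lids are at (229,288) and the crock at (324,218). I'll enlarge both regions of the top view.

```bash
python3 - <<'E'
from h import *
print(np.round(ray('top',[[159,243],[212,235]],0.017),4), np.round(ray('top',[[166,239],[202,236],[184,238]],0.05),4))
print(np.round(ray('top',[[320,248]],0.11),4), 'spoon',np.round(ray('top',[[259,217],[260,275]],0.005),3))
im=cv2.imread('pics/t0.png')
a=cv2.resize(im[205:275,145:225],None,fx=5,fy=5,interpolation=cv2.INTER_CUBIC); b=cv2.resize(im[213:283,280:360],None,fx=5,fy=5,interpolation=cv2.INTER_CUBIC)
cv2.imwrite('pics/c0.png',np.hstack([a,b]))
E
```

```text
[[0.4654 0.2286 0.017 ]
 [0.4871 0.1084 0.017 ]] [[0.4734 0.2051 0.05  ]
 [0.4824 0.1258 0.05  ]
 [0.4768 0.1653 0.05  ]]
[[ 0.4609 -0.1269  0.11  ]] spoon [[ 0.532  0.004  0.005]
 [ 0.4   -0.002  0.005]]
```

View pics/c0.png

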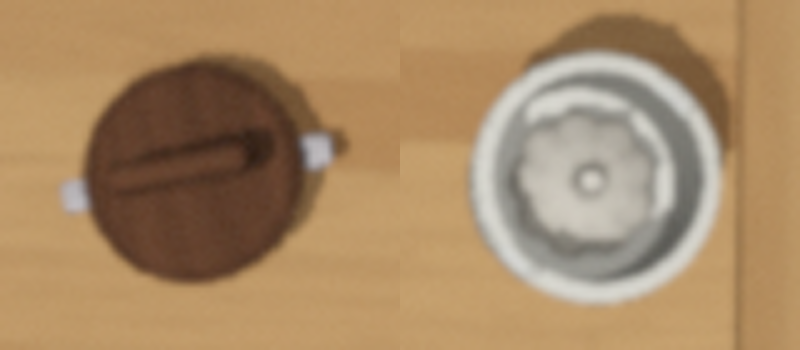

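```bash
cat >> h.py <<'E'
def to(x,y,z,yaw):
    """shift in tool axes and turn (deg) to bring TCP to xyz with tool y at world angle yaw (deg)"""
    s=ctrl.get_state(); M=R.from_quat(s['tcp_rot']).as_matrix()
    w=np.degrees(np.arctan2(M[1,1],M[0,1])); d=M.T@(np.array([x,y,z])-s['eef_pos'])
    print('shift',np.round(d,4),'turn',round((w-yaw+180)%360-180,2),'now',np.round(s['eef_pos'],4),'yaw',round(w,2),'q',np.round(s['qpos'],2),'t',s['time'])
E
python3 -c "
from h import *
to(.476,.168,.238,10.2)"
```

```text
shift [-0.3718 -0.333   0.0008] turn 56.67 now [0.2649 0.6203 0.2382] yaw 66.87 q [ 1.02  0.29  1.58 -0.    1.28 -0.15] t 0.15
```

Request:
{"fn": "send_rows", "kwargs": {"steps": [[-0.372, -0.333, 0, 57, 1], [-0.372, -0.333, 0, 57, 1], [-0.372, -0.333, 0, 57, 1], [-0.372, -0.333, 0, 57, 1], [-0.372, -0.333, 0, 57, 1], [-0.372, -0.333, 0, 57, 1], [-0.372, -0.333, 0, 57, 1], [-0.372, -0.333, 0, 57, 1], [-0.372, -0.333, 0, 57, 1], [-0.372, -0.333, 0, 57, 1], [-0.372, -0.333, 0, 57, 1], [-0.372, -0.333, 0, 57, 1]]}}

```text
time: 1.35
eef_pos: [0.4766, 0.1674, 0.239]
tcp_rot: [0.645, 0.764, -0.0, -0.0]
contact_force: [-0.9, 1.1, 0.5]
opening: 0.998
finger_force: 0.0
```

```bash
python3 -c "
from h import *
snap('wrist','w1.png')
s=ctrl.get_state()
print(proj('wrist',[[.476,.168,.05]],s))
to(.461,-.127,.24,10)"
```

```text
[[282.22445583 181.31068192]]
shift [-0.2885 -0.0653 -0.0011] turn -0.19 now [0.4761 0.1684 0.239 ] yaw 9.81 q [ 0.14 -0.09  1.99  0.    1.25 -0.03] t 1.4
```

View pics/w1.png

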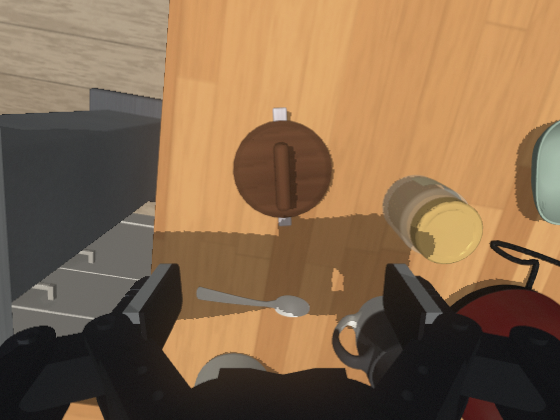

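The wrist view shows the lid disc centred at (283,168), the bar running from (283,146) to (285,208), and the ears at (280,113) and (286,222). All of it is unobstructed.

```bash
python3 -c "
from h import *
s=ctrl.get_state()
e=ray('wrist',[[280,108],[286,225.5]],.02,s);b=ray('wrist',[[283,144],[285.5,210]],.064,s)
for q in(e,b):
    d=q[0]-q[1];print(np.round(q.mean(0),4),np.linalg.norm(d),np.degrees(np.arctan2(d[1],d[0])))
im=cv2.imread('pics/w1.png').astype(int)
m=((im.sum(2)<260)&(im[:,:,2]>im[:,:,0]+15)).astype('uint8');m=cv2.morphologyEx(m,2,np.ones((5,5)))[110:228,228:340]
c=max(cv2.findContours(m,0,2)[0],key=cv2.contourArea);el=cv2.fitEllipse(cv2.convexHull(c));print(el)
print(ray('wrist',[[el[0][0]+228,el[0][1]+110]],.031,s))
"
```

```text
[0.476  0.1737 0.02  ] 0.12303225108322666 102.75658485547818
[0.4768 0.1746 0.064 ] 0.06137230857611294 102.05145673155499
((54.537288665771484, 59.45893859863281), (97.28722381591797, 98.93741607666016), 132.41482543945312)
[[0.47498558 0.17579504 0.031     ]]
```

Request:
{"fn": "send_rows", "kwargs": {"steps": [[-0.35, -0.065, 0, 0, 1], [-0.35, -0.065, 0, 0, 1], [-0.35, -0.065, 0, 0, 1], [-0.35, -0.065, 0, 0, 1], [-0.35, -0.065, 0, 0, 1], [-0.35, -0.065, 0, 0, 1], [-0.35, -0.065, 0, 0, 1], [-0.35, -0.065, 0, 0, 1], [-0.35, -0.065, 0, 0, 1], [-0.35, -0.065, 0, 0, 1]]}}

```text
time: 2.4
eef_pos: [0.4726, -0.1856, 0.239]
tcp_rot: [0.643, 0.766, 0.0, -0.001]
contact_force: [0.6, 0.3, 1.0]
opening: 1.004
finger_force: 0.0
```

```bash
python3 -c "
from h import *
snap('wrist','w2.png')
s=ctrl.get_state()
print(proj('wrist',[[.461,-.127,.11]],s))
to(.476,.168,.24,10)"
```

```text
[[280.84845238 120.16016657]]
shift [ 0.3474  0.0649 -0.0006] turn 0.03 now [ 0.4726 -0.1854  0.2391] yaw 10.03 q [-0.57 -0.09  1.98  0.    1.25 -0.75] t 2.45
```

View pics/w2.png

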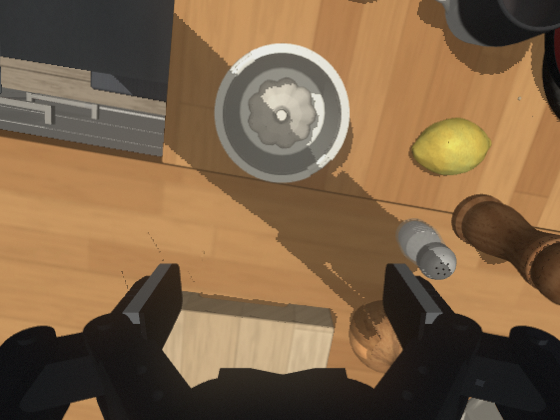

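The crock rim is centred at about (282,113). There are notch-like marks at (243,64) and (327,160), so I'll enlarge it.

```bash
python3 - <<'E'
from h import *
im=cv2.imread('pics/w2.png')[35:190,205:360]
cv2.imwrite('pics/c2.png',cv2.resize(im,None,fx=3.8,fy=3.8,interpolation=cv2.INTER_CUBIC))
E
```

```text
(no output)
```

View pics/c2.png

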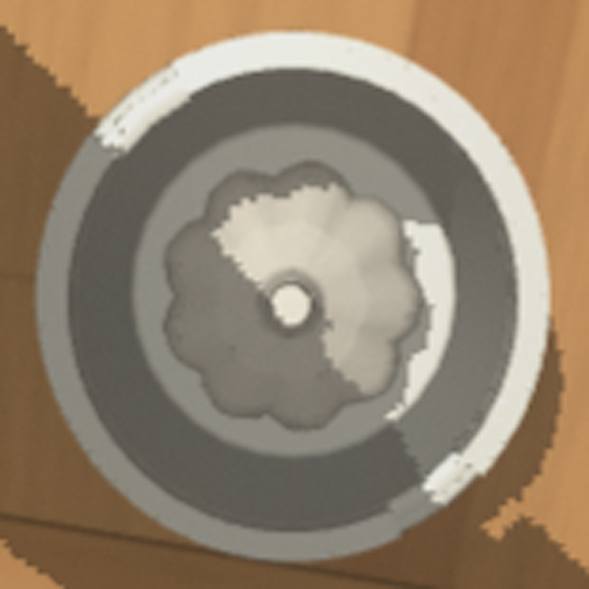

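```bash
python3 - <<'E'
from h import *
s=ctrl.get_state()
f=lambda L:[[x/3.8+205-.37,y/3.8+35-.37] for x,y in L]
q=ray('wrist',f([(37,300),(550,300),(293,30),(293,562)]),.11,s);print(q.round(4),q.mean(0))
a=ray('wrist',f([(180,68),(190,95),(97,130),(125,150)]),.11,s);b=ray('wrist',f([(385,505),(400,520),(470,455),(490,475)]),.11,s)
d=a.mean(0)-b.mean(0);print(a.round(4),b.round(4),(a.mean(0)+b.mean(0))/2,np.linalg.norm(d),np.degrees(np.arctan2(d[1],d[0])))
c=q.mean(0)
for k in(a,b):print(np.degrees(np.arctan2(*(k-c)[:,1::-1].T)))
# look from the other side: turn half-ish
to(.54,-.127,.24,60)
E
```

```text
[[ 0.412  -0.1309  0.11  ]
 [ 0.5099 -0.1135  0.11  ]
 [ 0.4525 -0.0749  0.11  ]
 [ 0.4699 -0.1734  0.11  ]] [ 0.46104684 -0.12318684  0.11      ]
[[ 0.433  -0.0849  0.11  ]
 [ 0.4355 -0.0892  0.11  ]
 [ 0.4193 -0.0982  0.11  ]
 [ 0.425  -0.1008  0.11  ]] [[ 0.4862 -0.1586  0.11  ]
 [ 0.4897 -0.161   0.11  ]
 [ 0.501  -0.1456  0.11  ]
 [ 0.5058 -0.1489  0.11  ]] [ 0.46193563 -0.12341716  0.11      ] 0.09042257623058624 138.2339145711434
[126.2344983  126.88718741 149.13268802 148.20721523]
[-54.63034778 -52.83259758 -29.37086119 -29.87781388]
shift [ 0.0458  0.0766 -0.0009] turn -49.97 now [ 0.4726 -0.1854  0.2391] yaw 10.03 q [-0.57 -0.09  1.98  0.    1.25 -0.75] t 2.45
```

```bash
python3 -c "
from h import *
to(.451,-.064,.24,-170)"
```

```text
shift [ 1.233e-01 -1.000e-04 -8.000e-04] turn -179.97 now [ 0.4726 -0.1854  0.2391] yaw 10.03 q [-0.57 -0.09  1.98  0.    1.25 -0.75] t 2.45
```

Request:
{"fn": "send_rows", "kwargs": {"steps": [[0.102, -0.023, 0, 90, 1], [0.102, -0.023, 0, 90, 1], [0.102, -0.023, 0, 90, 1], [0.102, -0.023, 0, 90, 1], [0.102, -0.023, 0, 90, 1], [0.102, -0.023, 0, 90, 1], [0.102, -0.023, 0, 90, 1], [0.102, -0.023, 0, 90, 1], [0.102, -0.023, 0, 90, 1], [0.102, -0.023, 0, 90, 1], [0.102, -0.023, 0, 90, 1]]}}

```text
time: 3.55
eef_pos: [0.4321, -0.089, 0.2393]
tcp_rot: [0.996, 0.086, 0.0, -0.0]
contact_force: [0.3, 0.3, -0.5]
opening: 0.997
finger_force: 0.0
```

Request:
{"fn": "send_rows", "kwargs": {"steps": [[0, 0, 0, 60, 1], [0, 0, 0, 60, 1], [0, 0, 0, 60, 1], [0, 0, 0, 60, 1], [0, 0, 0, 60, 1], [0, 0, 0, 60, 1], [0, 0, 0, 60, 1], [0, 0, 0, 60, 1], [0, 0, 0, 60, 1]]}}

```text
time: 4.45
eef_pos: [0.4322, -0.0898, 0.2393]
tcp_rot: [0.907, -0.421, 0.0, -0.0]
contact_force: [-0.3, 0.2, 0.1]
opening: 0.998
finger_force: 0.0
```

```bash
python3 - <<'E'
from h import *
im=snap('wrist','w3.png'); s=ctrl.get_state()
u,v=proj('wrist',[[.461,-.123,.11]],s)[0]; print(u,v)
to(.477,.172,.24,12.4)
x0,y0=int(u)-80,max(int(v)-80,0); print(x0,y0)
cv2.imwrite('pics/c3.png',cv2.resize(im[y0:y0+155,x0:x0+160,::-1],None,fx=3.8,fy=3.8,interpolation=cv2.INTER_CUBIC))
E
```

```text
280.4570594075316 142.24262444319862
shift [-0.1715 -0.2032 -0.0007] turn -152.28 now [ 0.4322 -0.0901  0.2393] yaw -139.88 q [-0.44 -0.25  2.12  0.    1.27  2.01] t 4.5
200 62
```

View pics/c3.png

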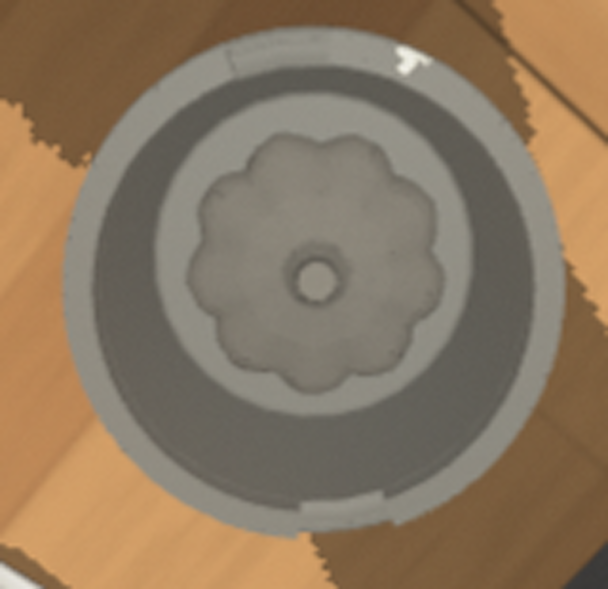

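The unshadowed rim spans 63–565 across and 27–538 down in the crop. The notch edges are at x 228–328 on top and 300–390 at the bottom.

```bash
python3 - <<'E'
from h import *
s=ctrl.get_state()
f=lambda L:[[x/3.8+200-.37,y/3.8+62-.37] for x,y in L]
q=ray('wrist',f([(63,282),(565,282),(314,27),(314,538)]),.11,s);print(q.round(4),q.mean(0))
a=ray('wrist',f([(227,48),(237,75),(328,38),(330,66)]),.11,s);b=ray('wrist',f([(300,502),(298,536),(383,492),(395,523)]),.11,s)
d=a.mean(0)-b.mean(0);print((a.mean(0)+b.mean(0))/2,np.linalg.norm(d),np.degrees(np.arctan2(d[1],d[0])))
c=q.mean(0)
for k in(a,b):print(np.degrees(np.arctan2(*(k-c)[:,1::-1].T)))
E
```

```text
[[ 0.5009 -0.0956  0.11  ]
 [ 0.4252 -0.1595  0.11  ]
 [ 0.4934 -0.1635  0.11  ]
 [ 0.4291 -0.0872  0.11  ]] [ 0.46214131 -0.12645394  0.11      ]
[ 0.46130111 -0.12538837  0.11      ] 0.0900442612262469 -41.86383662386001
[-29.8038845  -29.86527362 -53.10714412 -54.03051788]
[126.32935672 126.38306707 149.1535142  149.4763069 ]
```

Request:
{"fn": "send_rows", "kwargs": {"steps": [[-0.171, -0.203, 0, -102.3, 1], [-0.171, -0.203, 0, -102.3, 1], [-0.171, -0.203, 0, -102.3, 1], [-0.171, -0.203, 0, -102.3, 1], [-0.171, -0.203, 0, -102.3, 1], [-0.171, -0.203, 0, -102.3, 1], [-0.171, -0.203, 0, -102.3, 1], [-0.171, -0.203, 0, -102.3, 1], [-0.171, -0.203, 0, -102.3, 1], [-0.171, -0.203, 0, -102.3, 1], [-0.171, -0.203, 0, -102.3, 1], [-0.171, -0.203, 0, -102.3, 1]]}}

```text
time: 5.7
eef_pos: [0.4782, 0.1707, 0.2392]
tcp_rot: [0.896, 0.444, -0.0, -0.0]
contact_force: [-0.8, -0.5, 0.2]
opening: 1.0
finger_force: 0.0
```

Request:
{"fn": "send_rows", "kwargs": {"steps": [[0, 0, 0.05, -50, 1], [0, 0, 0.1, -50, 1], [0, 0, 0.1, -50, 1], [0, 0, 0.1, -50, 1], [0, 0, 0.1, -50, 1], [0, 0, 0.1, -50, 1], [0, 0, 0.1, -50, 1], [0, 0, 0.1, -50, 1]]}}

```text
time: 6.5
eef_pos: [0.4783, 0.1705, 0.1393]
tcp_rot: [0.629, 0.778, 0.0, -0.0]
contact_force: [0.4, -0.4, 0.2]
opening: 0.998
finger_force: 0.0
```

```bash
python3 - <<'E'
from h import *
to(.4768,.172,.048,12.4)
im=snap('wrist','w4.png'); s=ctrl.get_state()
print(proj('wrist',[[.4768,.172,.067],[.4768,.172,.033]],s))
E
```

```text
shift [ 0.0017 -0.0012  0.0913] turn -0.3 now [0.4783 0.1705 0.1393] yaw 12.1 q [ 0.14  0.03  2.07  0.    1.05 -0.07] t 6.5
[[280.75713741 218.80797717]
 [280.86524508 203.51729471]]
```

View pics/w4.png

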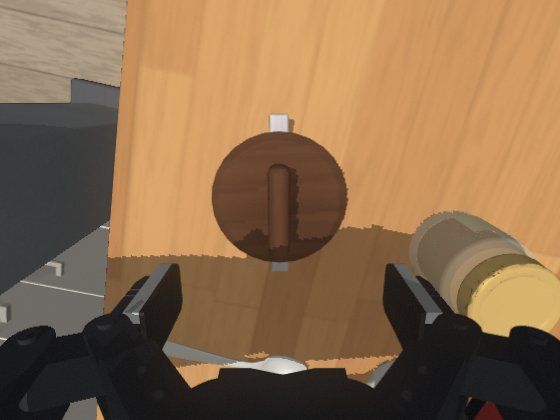

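The disc centre is at (280,197), 6 px above the prediction. The bar is vertical in the image at column 279, so the yaw is right. I'll refine the centre.

```bash
python3 - <<'E'
from h import *
s=ctrl.get_state()
for z,L in((.031,[(280,131),(280,262)]),(.02,[(279,114),(280,271)])):
    q=ray('wrist',L,z,s);print(q.round(4),q.mean(0),np.linalg.norm(q[0]-q[1]))
im=cv2.imread('pics/t0.png').astype(int)
# disc in top view
m=((im.sum(2)<230)&(im[:,:,2]>im[:,:,0]+12)).astype('uint8');m=m[205:275,155:212]
m=cv2.morphologyEx(m,2,np.ones((7,7),'uint8'))
c=max(cv2.findContours(m,0,2)[0],key=cv2.contourArea);e=cv2.fitEllipse(c);print(e);print(ray('top',[[e[0][0]+155,e[0][1]+205]],.032))
E
```

```text
[[0.4655 0.2221 0.031 ]
 [0.4861 0.1254 0.031 ]] [0.47577492 0.17376266 0.031     ] 0.09889180124628909
[[0.4625 0.2327 0.02  ]
 [0.4888 0.1123 0.02  ]] [0.47563572 0.17247868 0.02      ] 0.12325578571731585
((28.944114685058594, 33.79096221923828), (41.512725830078125, 43.62291717529297), 54.698726654052734)
[[0.47596914 0.16885242 0.032     ]]
```

Request:
{"fn": "send_rows", "kwargs": {"steps": [[0.001, -0.002, 0.03, 0, 0.3], [0.001, -0.002, 0.06, 0, 0.3], [0.001, -0.002, 0.08, 0, 0.3], [0.001, -0.002, 0.091, 0, 0.3], [0.001, -0.002, 0.091, 0, 0.3], [0.001, -0.002, 0.091, 0, -1], [0.001, -0.002, 0.091, 0, -1], [0.001, -0.002, 0.091, 0, -1], [0.001, -0.002, 0.091, 0, -1], [0.001, -0.002, 0.091, 0, -1], [0.001, -0.002, 0.091, 0, -1], [0.001, -0.002, 0.091, 0, -1]], "squeeze": 60}}

```text
time: 7.75
eef_pos: [0.4775, 0.1711, 0.0498]
tcp_rot: [0.628, 0.778, 0.001, 0.001]
contact_force: [-0.5, -0.5, 4.9]
opening: 0.155
finger_force: 60.3
```

Request:
{"fn": "send_rows", "kwargs": {"steps": [[0, 0, -0.005, 0, -1], [0, 0, -0.01, 0, -1], [0, 0, -0.02, 0, -1], [0, 0, -0.04, 0, -1], [0, 0, -0.07, 0, -1], [0, 0, -0.1, 0, -1], [0, 0, -0.13, 0, -1], [0, 0, -0.15, 0, -1], [0, 0, -0.16, 0, -1], [0, 0, -0.16, 0, -1]]}}

```text
time: 8.75
eef_pos: [0.4767, 0.1709, 0.2096]
tcp_rot: [0.628, 0.778, 0.001, 0.001]
contact_force: [-1.1, 0.4, -4.0]
opening: 0.154
finger_force: 59.0
```

```bash
python3 - <<'E'
from h import *
s=ctrl.get_state();print(s['contact_force'],s['finger_force'],s['opening'])
to(.461,-.125,.21,48.2)
snap('wrist','w5.png')
E
```

```text
[-1.09695233  0.38164728 -3.97401704] 58.99372637271881 0.15392756852398387
shift [-0.286  -0.0777 -0.0005] turn -36.03 now [0.4767 0.1709 0.2096] yaw 12.17 q [ 0.14 -0.06  2.01 -0.    1.19 -0.07] t 8.75
```

View pics/w5.png

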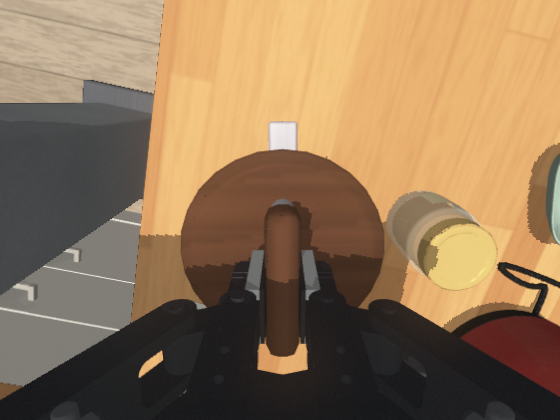

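```bash
python3 - <<'E'
from h import *
c=ctrl.calibration('wrist');k,d=K(c);T=np.array(c['tool_from_camera'])
def tr(uv,z):
    p=cv2.undistortPoints(np.array([[uv]],float),k,d).ravel();v=T[:3,:3]@[p[0],-p[1],-1];o=T[:3,3];return (o+v*(z-o[2])/v[2]).round(4)
print('disc far edge x-.0505',tr((283,150),.0168)-[.0505,0,0],'bar far end-.032',tr((283,206),-.012)-[.032,0,0],'near+.032',tr((283,355),-.0172)+[.032,0,0],'ear',tr((283,121),.0278)-[.062,0,0])
E
```

```text
disc far edge x-.0505 [ 0.002  -0.      0.0168] bar far end-.032 [ 0.0038 -0.0001 -0.012 ] near+.032 [ 0.0064 -0.0001 -0.0172] ear [ 0.0021 -0.      0.0278]
```

Request:
{"fn": "send_rows", "kwargs": {"steps": [[-0.03, -0.008, 0, -6, -1], [-0.07, -0.019, 0, -12, -1], [-0.11, -0.03, 0, -18, -1], [-0.15, -0.041, 0, -24, -1], [-0.19, -0.052, 0, -30, -1], [-0.23, -0.063, 0, -36, -1], [-0.265, -0.072, 0, -36, -1], [-0.286, -0.0777, 0, -36, -1], [-0.286, -0.0777, 0, -36, -1], [-0.286, -0.0777, 0, -36, -1], [-0.286, -0.0777, 0, -36, -1]]}}

```text
time: 9.9
eef_pos: [0.46, -0.124, 0.207]
tcp_rot: [0.357, 0.934, 0.0, -0.001]
contact_force: [0.8, 1.1, -4.2]
opening: 0.153
finger_force: 59.1
```

```bash
python3 - <<'E'
from h import *
to(.461,-.125,.165,48.2)
E
```

```text
shift [-0.0016 -0.      0.042 ] turn 0.0 now [ 0.46  -0.124  0.207] yaw 48.2 q [-0.48 -0.13  2.08  0.    1.19 -1.32] t 9.9
```

Request:
{"fn": "send_rows", "kwargs": {"steps": [[-0.0015, 0, 0.01, 0, -1], [-0.0015, 0, 0.02, 0, -1], [-0.0015, 0, 0.03, 0, -1], [-0.0015, 0, 0.038, 0, -1], [-0.0015, 0, 0.044, 0, -1], [-0.0015, 0, 0.05, 0, -1], [-0.0015, 0, 0.053, 0, -1], [-0.0015, 0, 0.053, 0, -1]]}}

```text
time: 10.7
eef_pos: [0.4617, -0.126, 0.1551]
tcp_rot: [0.357, 0.934, 0.0, -0.0]
contact_force: [0.8, -0.3, -4.0]
opening: 0.153
finger_force: 59.1
```

```bash
python3 - <<'E'
from h import *
s=ctrl.get_state();print(s['wrist_torque'])
to(.461,-.125,.138,48.2)
E
```

```text
[ 0.0797723  -0.10453079 -0.02235863]
shift [0.0012 0.0003 0.0171] turn -0.05 now [ 0.4617 -0.126   0.1551] yaw 48.15 q [-0.48 -0.06  2.12  0.    1.08 -1.32] t 10.7
```

Request:
{"fn": "send_rows", "kwargs": {"steps": [[0.0005, 0, 0.003, 0, -1], [0.0005, 0, 0.005, 0, -1], [0.0005, 0, 0.007, 0, -1], [0.0005, 0, 0.008, 0, -1], [0.0005, 0, 0.009, 0, -1], [0.0005, 0, 0.009, 0, -1]]}}

```text
time: 11.3
eef_pos: [0.4612, -0.1258, 0.1461]
tcp_rot: [0.357, 0.934, 0.0, -0.0]
contact_force: [1.0, 0.5, -3.2]
opening: 0.149
finger_force: 59.1
```

Request:
{"fn": "send_rows", "kwargs": {"steps": [[0, 0, 0.001, 0, -1], [0, 0, 0.002, 0, -1], [0, 0, 0.003, 0, -1], [0, 0, 0.004, 0, -1], [0, 0, 0.005, 0, -1], [0, 0, 0.005, 0, -1]]}}

```text
time: 11.9
eef_pos: [0.4613, -0.1259, 0.1414]
tcp_rot: [0.357, 0.934, -0.0, 0.0]
contact_force: [0.2, -0.8, -0.8]
opening: 0.152
finger_force: 59.4
```

Request:
{"fn": "send_rows", "kwargs": {"steps": [[0, 0, 0.001, 0, -1], [0, 0, 0.002, 0, -1], [0, 0, 0.003, 0, -1], [0, 0, 0.003, 0, -1], [0, 0, 0.003, 0, -1]]}}

```text
time: 12.4
eef_pos: [0.4613, -0.1258, 0.1383]
tcp_rot: [0.357, 0.934, -0.0, -0.0]
contact_force: [-0.2, -0.4, -1.8]
opening: 0.15
finger_force: 59.4
```

Request:
{"fn": "send_rows", "kwargs": {"steps": [[0, 0, 0.001, 0, -1], [0, 0, 0.002, 0, -1], [0, 0, 0.003, 0, -1], [0, 0, 0.003, 0, -1]]}}

```text
time: 12.8
eef_pos: [0.4616, -0.1259, 0.1378]
tcp_rot: [0.357, 0.934, -0.0, -0.0]
contact_force: [-5.4, 2.2, 11.2]
opening: 0.152
finger_force: 61.3
```

```bash
python3 - <<'E'
from h import *
s=ctrl.get_state();print(s['contact_force'],s['wrist_torque'])
to(.461,-.125,.138,-41.8)
a=snap('wrist','w6.png');b=snap('scene','s6.png')
cv2.imwrite('pics/c6.png',np.hstack([cv2.resize(a[60:340,120:440],(400,350)),cv2.resize(b[140:280,244:404],(400,350),interpolation=cv2.INTER_CUBIC)])[:,:,::-1])
E
```

```text
[-5.43509037  2.16649794 11.23225149] [ 0.40613721  0.96669172 -0.0013831 ]
shift [ 0.0011  0.0003 -0.0002] turn 89.98 now [ 0.4616 -0.1259  0.1378] yaw 48.18 q [-0.48 -0.04  2.13 -0.    1.05 -1.32] t 12.8
```

View pics/c6.png

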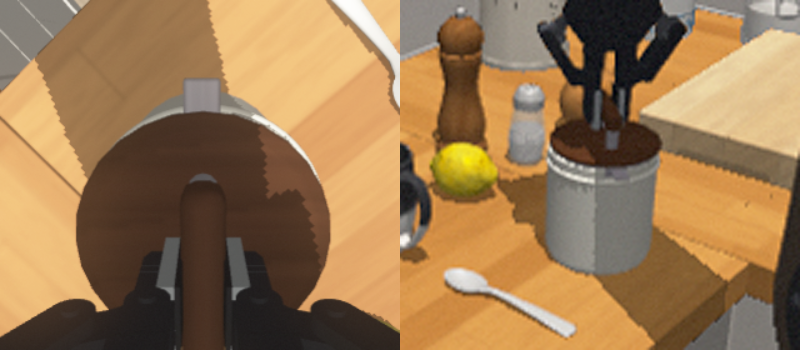

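It bottomed at TCP z 0.1378, against 0.138 expected for home, and the ear sits low at the rim. I'll ease off and turn.

Request:
{"fn": "send_rows", "kwargs": {"steps": [[0, 0, -0.002, 0, -1], [0, 0, -0.0025, 0, -1], [0, 0, -0.0025, 0, -1]]}}

```text
time: 13.2
eef_pos: [0.4614, -0.1258, 0.1378]
tcp_rot: [0.357, 0.934, 0.0, 0.0]
contact_force: [-0.6, 0.5, 0.5]
opening: 0.148
finger_force: 59.8
```

Request:
{"fn": "send_rows", "kwargs": {"steps": [[0, 0, 0, 6, -1], [0, 0, 0, 14, -1], [0, 0, 0, 22, -1], [0, 0, 0, 30, -1], [0, 0, 0, 38, -1], [0, 0, 0, 46, -1], [0, 0, 0, 54, -1], [0, 0, 0, 62, -1], [0, 0, 0, 70, -1], [0, 0, 0, 78, -1], [0, 0, 0, 86, -1], [0, 0, 0, 90, -1]]}}

```text
time: 14.4
eef_pos: [0.4614, -0.1258, 0.1378]
tcp_rot: [0.914, 0.406, 0.0, 0.0]
contact_force: [-0.4, -0.6, 1.0]
opening: 0.153
finger_force: 59.8
```

Request:
{"fn": "send_rows", "kwargs": {"steps": [[0, 0, 0, 0, -1], [0, 0, 0, 0, -1], [0, 0, 0, 0, -1]]}}

```text
time: 14.7
eef_pos: [0.4615, -0.1258, 0.1378]
tcp_rot: [0.913, 0.409, 0.0, 0.0]
contact_force: [0.4, 0.7, 0.5]
opening: 0.155
finger_force: 59.7
```

```bash
python3 - <<'E'
from h import *
s=ctrl.get_state();print(s['contact_force'],s['wrist_torque'])
to(.461,-.125,.138,-41.8)
b=snap('wrist','w7.png');a=snap('scene','s7.png')
cv2.imwrite('pics/c7.png',np.hstack([cv2.resize(b[60:340,120:440],(400,350)),cv2.resize(a[140:280,244:404],(400,350),interpolation=cv2.INTER_CUBIC)])[:,:,::-1])
E
```

```text
[0.37509754 0.7004047  0.53927087] [-0.00383991 -0.04184339 -0.05454265]
shift [ 0.0003 -0.0009 -0.0002] turn 0.03 now [ 0.4615 -0.1258  0.1378] yaw -41.77 q [-0.48 -0.04  2.13  0.    1.05  0.25] t 14.7
```

```bash
python3 - <<'E'
from h import *
a=cv2.imread('pics/w6.png');b=cv2.imread('pics/w7.png')
# ear region ahead of disc; disc+bar region should look the same
print('ear region',a[125:145,272:292].mean((0,1)),b[125:145,272:292].mean((0,1)))
for n,i in(('before',a),('after',b)):
    g=i[205:235,200:370,::-1].mean(0); print(n,'row profile R',g[::6,0].round())
im=ctrl.read_camera('wrist');s=ctrl.get_state()
for k in(-41.8,138.2):
    r=np.radians(k); P=[[.461+q*np.cos(r),-.125+q*np.sin(r),.110] for q in(.053,.056,.059,.066,.07)]
    u=proj('wrist',P,s).round().astype(int); print(k,u.tolist(),[im[y,x].tolist() if 0<=y<420 and 0<=x<560 else None for x,y in u])
E
```

```text
ear region [141.48   141.69   149.0825] [116.155  146.8675 174.6475]
before row profile R [ 85.  83.  80.  78.  76.  74.  73.  72.  71.  71.  71.  63.  64.  66.
  67.  67.  65.  71.  71.  71.  72.  74.  76.  89.  90.  86.  88. 100.
 115.]
after row profile R [103. 104. 103. 102.  94.  93.  80.  79.  79.  78.  77.  68.  69.  72.
  73.  73.  71.  75.  76.  75.  76.  76.  76.  77.  77.  77.  78.  80.
  79.]
-41.8 [[385, 250], [390, 250], [396, 250], [410, 250], [418, 250]] [[147, 140, 140], [148, 140, 141], [148, 140, 139], [165, 123, 81], [167, 126, 82]]
138.2 [[176, 250], [170, 250], [164, 250], [150, 250], [142, 250]] [[143, 136, 137], [144, 138, 138], [143, 137, 137], [160, 120, 79], [82, 80, 80]]
```

The steel ears are still at the notches on both sides, and the bar turned with the gripper. I'll lift gently and watch the force.

Request:
{"fn": "send_rows", "kwargs": {"steps": [[0, 0, -0.001, 0, -1], [0, 0, -0.002, 0, -1], [0, 0, -0.003, 0, -1], [0, 0, -0.004, 0, -1], [0, 0, -0.004, 0, -1]]}}

```text
time: 15.35
eef_pos: [0.4613, -0.1258, 0.1419]
tcp_rot: [0.913, 0.408, 0.0, 0.0]
contact_force: [0.4, -0.9, -1.8]
opening: 0.151
finger_force: 59.5
```

Request:
{"fn": "send_rows", "kwargs": {"steps": [[0, 0, -0.001, 0, -1], [0, 0, -0.002, 0, -1], [0, 0, -0.003, 0, -1], [0, 0, -0.004, 0, -1], [0, 0, -0.004, 0, -1]]}}

```text
time: 15.85
eef_pos: [0.4614, -0.1258, 0.146]
tcp_rot: [0.913, 0.408, 0.0, 0.0]
contact_force: [0.4, 0.4, -1.6]
opening: 0.151
finger_force: 59.5
```

The lid has risen 8 mm with only its own weight (1.6 N) on the wrist, so it is unhooked. I'll lift it clear.

Request:
{"fn": "send_rows", "kwargs": {"steps": [[0, 0, -0.005, 0, -1], [0, 0, -0.012, 0, -1], [0, 0, -0.02, 0, -1], [0, 0, -0.035, 0, -1], [0, 0, -0.05, 0, -1], [0, 0, -0.065, 0, -1], [0, 0, -0.08, 0, -1], [0, 0, -0.09, 0, -1], [0, 0, -0.095, 0, -1], [0, 0, -0.095, 0, -1], [0, 0, -0.095, 0, -1], [0, 0, -0.095, 0, -1]]}}

```text
time: 17.05
eef_pos: [0.4608, -0.1255, 0.2398]
tcp_rot: [0.913, 0.408, -0.001, -0.001]
contact_force: [-0.1, 1.0, -1.8]
opening: 0.152
finger_force: 59.4
```

```bash
python3 - <<'E'
from h import *
im=ctrl.read_camera('scene');s=ctrl.get_state();print(s['contact_force'],s['eef_pos'],s['finger_force'],abs(s['dq']).max())
r=np.radians(138.2)
P=[[.461+q*np.cos(r),-.125+q*np.sin(r),.108] for q in(.057,.06,-.057,-.06)]+[[.461,-.125,.113],[.44,-.11,.113],[.441,-.145,.113]]
u=proj('scene',P).round().astype(int);print(u.tolist(),[im[y,x].tolist() for x,y in u])
# wood (dark brown) rows above crock in column of the axis
x=u[4,0];print(x,[im[y,x].tolist() for y in range(120,240,6)])
E
```

```text
[-1.23805197  0.27695513 -2.16858193] [ 0.4608852  -0.12555823  0.23986354] 59.44777071475983 0.005164588657351128
[[331, 210], [332, 210], [319, 188], [319, 188], [325, 196], [329, 201], [338, 196]] [[106, 99, 105], [104, 100, 106], [105, 103, 111], [105, 103, 111], [87, 84, 87], [87, 81, 87], [74, 72, 78]]
325 [[20, 15, 19], [21, 21, 22], [44, 43, 45], [58, 55, 58], [66, 68, 71], [52, 30, 12], [58, 38, 28], [69, 60, 64], [172, 117, 62], [179, 118, 56], [145, 101, 54], [113, 77, 37], [83, 78, 84], [103, 100, 104], [87, 84, 88], [107, 105, 101], [116, 113, 108], [111, 110, 103], [112, 111, 104], [114, 112, 108]]
```

```bash
python3 -c "
from plant import ctrl
print(ctrl.sign_off())"
```

```text
the job is handed in; nothing more can be done
None
```

I handed the job in at about 17 s: the wooden lid is unhooked and still gripped, level and about 100 mm above the crock, with the inner lid home and its ears in the notches. The hand-in returned no verdict. I confirmed the end state from forces, poses and pixel samples because all 10 picture views were already used.

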